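# Dock the cordless desk lamp and fit its arm

### The job

Set up the cordless desk lamp: slide its base along the desk, without lifting or tipping it, into the open side of the U-shaped charging dock until it stands fully home against the closed end, so that the dock braces it. Then slip the open end of the lamp arm over the slanting stub of the base, with the hole on top, and push it down along the stub until the spring button pops through the hole. Let go, and leave everything else on the desk where it was.

Things in the scene. Friction and masses are not known exactly. Their poses are not given: they have to be found in the camera images.
- dock: charging dock: a low grey U fixed to the desk, about 170 x 160 mm. +x points out of its open mouth (roughly to the robot's left), z up. Origin: the desk point where the base's origin lies, axes parallel, when the base is home. Closed end: block 22 mm high, inner face at x = -65.5 mm, outer -101.5. No floor: the base slides on the desk itself. Rails: see dock_mouth.
- dock_mouth (a point): middle of the dock's open mouth, x = 68 mm, 7 mm above the desk. The side rails are 14 mm high and 124 mm apart inside (2 mm free on each side of the base) from x = -65 to +35 mm, then flare to about 145 mm apart at the mouth
- lamp_base: lamp base: white weighted block 130 (x) x 120 (y) x 24 mm (z) on a rubber foot, loose, 0.7 to 1 kg. Origin: centre of its underside, z up; its stub leans up toward +x, the same way as the dock's mouth when docked. It can be taken by the stub from above or pushed low at its sides; dragging it takes some 3 to 10 N.
- lamp_stub: steel stub fixed to the base, 18 mm thick, 60 mm long, the last 9 mm tapering to 11 mm. Origin: on the stub's axis at the shoulder where a 29 mm thick collar ends; in the base's frame at x -12, y 0, z 46 mm. +x runs along the stub to its free end, rising 38 degrees above the desk; +z is square to that, on the upper side, where the button sits, x = 22 to 33 mm.
- stub_tip (a point): centre of the stub's free end, 60 mm from its shoulder
- snap_button (a joint): spring button in the stub: a steel wedge 7 mm wide that stands 4.5 mm out of the stub's upper side, its ramp toward the free end, its straight locking face toward the shoulder (22.5 mm from it). 0 m = fully out, up to 0.0055 pressed in (1.4 to 3.3 N). The tube presses it in by itself; pushing past it takes some 3 to 8 N along the stub. It pops out when the mouth is within 2 mm of the shoulder.
- lamp_arm: lamp arm, loose, 0.14 to 0.22 kg: round tube 26 mm thick, aluminium for the first 75 mm, then white, ending in a cross-bar light head. It lies flat, light face down, hole up. Origin: on the tube's axis at the open mouth (13 mm above the desk while lying); +x along the tube to the head, +z to the hole's side. Fitted, its origin and axes coincide with lamp_stub's: the mouth meets the shoulder.
- tube_hole (a point): centre of the oblong button hole (14 mm along the tube, 11 mm across), on the tube's outer surface, 27.5 mm from the mouth. Inside, the tube is 20 mm wide for 75 mm; its mouth is chamfered
- light_head (a point): middle of the white light head, 224 mm from the mouth; the head is a bar 36 mm along the tube (from 206 to 242 mm), 150 mm across it (along y), 20 mm thick
- tube_grip (a point): point on the tube's axis 140 mm from the mouth, about its centre of mass: a good place to grip across the tube
- glue_stick: bystander: blue glue stick standing upright, 24 mm thick, 70 mm high; origin under it
- pen_red: bystander: white pen with red cap lying on the desk, 142 mm
- eraser: bystander: eraser in a sleeve, 18 x 44 x 12 mm
- charger: bystander: white plug-in charger block, 42 x 59 x 26 mm
- binder_clip2: bystander: black binder clip, 14 x 32 x 34 mm
- seal: bystander: slim black stamp standing upright, 13 mm thick, 60 mm high; origin under it

How it is judged:
On the way, in this order (a step that is already met when the one before it is completed fails the run):
1. the base stands home in the dock, with the arm not yet on it (x of lamp_base in the frame of dock between -0.005 and 0.005 m and y of lamp_base in the frame of dock between -0.005 and 0.005 m and distance between lamp_arm and lamp_stub above 0.07 m), for 0.2 s.
2. the tube is on the stub and its wall presses the button in (value of joint snap_button above 0.0015 m and distance between lamp_arm and lamp_stub below 0.03 m and angle between the x axis of lamp_arm and the x axis of lamp_stub, either way round below 0.12 rad).
3. the button has popped out through the hole (value of joint snap_button below 0.001 m and distance between lamp_arm and lamp_stub below 0.0045 m and angle between the x axis of lamp_arm and the x axis of lamp_stub, either way round below 0.09 rad), for 0.2 s.
At the end, for the whole second after the job is handed in: The base stands flat on the desk, home in the dock within 5 mm and 0.06 rad; the arm is fully on the stub (mouth within 4.5 mm of the shoulder, axes within 0.09 rad, hole side up) with the button out again (within 1 mm) through the hole; both at rest (all of step 3 and angle between the z axis of lamp_arm and the z axis of lamp_stub, either way round below 0.3 rad and x of lamp_base in the frame of dock between -0.005 and 0.005 m and y of lamp_base in the frame of dock between -0.005 and 0.005 m and angle between the x axis of lamp_base and the x axis of dock, either way round below 0.06 rad and angle between lamp_base's own z axis and vertical below 0.03 rad and height (world z) of lamp_base below 0.003 m and linear speed of each of lamp_base, lamp_arm below 0.01 m/s); the robot touches nothing.
It fails at once if the base is lifted (more than 8 mm) or tipped (more than 0.12 rad) (height (world z) of lamp_base above 0.008 m or angle between lamp_base's own z axis and vertical above 0.12 rad).
It fails at once if a bystander is shoved more than 25 mm or knocked over (distance of any of glue_stick, pen_red, seal, eraser, charger, binder_clip2 from where it was at the start of the episode above 0.025 m or angle between any of glue_stick, seal's own z axis and vertical above 0.5 rad).
It also fails if it takes over 64 s, if anything falls off the work surface, if the arm or the gripper's body presses on something with over 40 N, if the wrist force passes 120 N, or if a joint passes its speed limit or range.

### The arm

A 6-joint arm with a two-finger parallel gripper is mounted at the origin on a cart in front of the work surface, level with it; the furniture and walls round the work are solid. World frame = base frame: x ahead of the robot, y to its left, z up, the work surface at z = 0. Lengths are in m, angles in rad, forces in N, time in s.
With the tool pointing down it reaches from about 0.3 to 0.875 m from the base axis. Payload 6.4 kg.
Tool frame: the origin (TCP) lies between the finger pads; the fingertips stand 25 mm ahead of it and the grasp point (between the pads) lies 6 mm ahead of it; z points along the fingers, y is the line along which they close (so a half turn about z gives the same grasp; the last joint's range is limited). The gripper opens to 85 mm and grips with 20 to 120 N. Pads are 22 mm wide; open, the fingers measure 114 mm over their backs; the gripper's body (76 mm by 85 mm) begins 54 mm behind the grasp point. The pads swing forward as they close: fully open they stand 13 mm farther back than shut.
Start: joints at [-1.326, 0.181, 1.607, -0, 1.354, -0.206], TCP at [0.251, -0.518, 0.256] pointing down, gripper open.
Joint ranges: [-2.99, 2.99], [-0.89, 2.07], [0.3, 2.58], [-1.14, 4.28], [0, 2.63], [-3.12, 3.12]. Speed limits (rad/s): [2.57, 2.57, 3.01, 3.14, 3.14, 3.14].

### API

Orientations are given as a unit quaternion [w, x, y, z].
In Python, from bench import ctrl gives the robot as it stands.
- The arm moves only by the tool servo_tool, never from a script. Its argument "series" is text: rows parted by semicolons, each of 7 numbers parted by spaces: the gripper command: -1 is fully open, 1 is shut, values between are in proportion, then the shift along the tool's x, y, z in m, then the turn, a rotation vector about the tool's x, y, z in degrees. A call has 1 to 12 rows; each row is the pose to reach, as a shift and turn from the pose commanded when the call began, along the tool's axes at that moment; what a row does not reach only later rows make up. A row lasts 1/12 s, in which the tool goes at most 41.7 mm and 7.16 degrees, less where a joint would pass 70% of its speed; a pose out of reach is approached as far as the arm can. A call with a gripper value outside its range is refused whole. The fingers move at their own pace and stop on an object; the grip force is fixed at half the most. Time passes only in rows, so rows that repeat a pose let the fingers close. It gives the time, the measured TCP pose, the force, the opening and the grip force at its end, in the units of the state.
- ctrl.get_obs(): the state, without advancing time (a new reading comes with each control period).
- ctrl.camera(name): name is "side" or "top" or "wrist"; returns a dict with "img" (384x512x3 uint8, red, green, blue), "z_map" (384x512 float32, m along the optical axis (not along the pixel's ray), 0 where there is no reading), "fovy" (degrees; the focal length in pixels is half the picture's height over the tangent of half this angle, whatever the lens; pixels are square), "cx", "cy" (the principal point, pixels), "extrinsics" (4x4, takes a point from camera to world coordinates); the wrist camera has in their place "T_tool_cam" (4x4, takes a point from camera to tool coordinates, whose origin is the TCP and whose axes are the flange's). Camera axes: x right, y down, z forward; pixel columns grow to the right and rows downward; lengths in m; the calibration is good to about 2 mm. A picture is of the moment at which its call begins: read the wrist's pose just before it.
- ctrl.hand_in(): hands the job in; it is judged then, once.
The state is a dict: "time_s": time; "q": joint angles; "dq": joint speeds; "joint_efforts": joint torques, N m; "eef_pos": TCP position; "eef_rot": TCP orientation; "wrist_force": force on the tool from outside, world axes, zero at the start; "torque": the same for the moment, N m; "opening": opening from 0.0 (shut) to 1.0 (fully open); "grasp_force": force on a finger pad.
Only numpy, scipy, OpenCV 4.12 (cv2) and the standard library are available. Lean on these libraries where they do the work, as an engineer would, in place of code of your own. Each camera call takes 0.05 s, during which the arm holds its last target. There are 200 camera calls.

## Working session

There is one attempt and no reset: what is moved stays moved. The work goes in short steps, Python scripts to look and compute and a tool call to move; the robot and the scene stay as the last step left them, time stands still between calls to the robot, and variables do not carry over. Pictures are saved under pics/ and viewed, at most 10 in all, crops included, and the job is handed in when it is done.

Besides the shell and the picture viewer there is one more tool, called after "Emit:" as a command line: name --argument value ..., lists and objects as JSON in quotes. servo_tool: Moves the arm, as the interface text tells. Its arguments: {"type":"object","properties":{"series":{"type":"string"}},"required":["series"]}

```bash
mkdir -p pics; ls; cat > h.py <<'E'
import numpy as np, cv2
from scipy.spatial.transform import Rotation as R
from bench import ctrl
def K(c): 
    return c["img"].shape[0]/2/np.tan(np.radians(c["fovy"])/2)
def Rq(q): return R.from_quat([q[1],q[2],q[3],q[0]])
def cam(n):
    o=ctrl.get_obs(); c=ctrl.camera(n)
    if n=="wrist":
        T=np.eye(4);T[:3,:3]=Rq(o["eef_rot"]).as_matrix();T[:3,3]=o["eef_pos"]
        c["E"]=T@c["T_tool_cam"]
    else: c["E"]=np.array(c["extrinsics"])
    return c
def cloud(c):
    f=K(c);v,u=np.mgrid[:384,:512];z=c["z_map"]
    P=np.stack([(u-c["cx"])/f*z,(v-c["cy"])/f*z,z],-1)
    W=P@c["E"][:3,:3].T+c["E"][:3,3]; W[z==0]=np.nan; return W
def ray(c,u,v,h):
    f=K(c);d=c["E"][:3,:3]@np.array([(u-c["cx"])/f,(v-c["cy"])/f,1]);o=c["E"][:3,3]
    return o+d*(h-o[2])/d[2]
def save(c,n): cv2.imwrite("pics/"+n,c["img"][:,:,::-1])
E
python3 - <<'E'
from h import *
print(ctrl.get_obs())
ims=[]
for n in ["top","side"]:
    c=cam(n); np.savez(n+".npz",**{k:v for k,v in c.items()})
    im=c["img"][:,:,::-1].copy(); cv2.imwrite(f"pics/{n}.png",cv2.resize(im,(800,600)))
    print(n,c["fovy"],c["cx"],c["cy"],c["E"].round(3).tolist())
E
```

```text
pics
{'time_s': 0.0, 'q': array([-1.32626676e+00,  1.81533494e-01,  1.60802383e+00,  4.14745465e-05,
        1.35377887e+00, -2.06305744e-01]), 'dq': array([-1.08480012e-03, -5.85596405e-04, -7.90504284e-05,  1.16419240e-03,
        7.81967598e-05,  1.36500752e-03]), 'joint_efforts': array([ 1.44599169e-03, -4.44874156e+01, -3.51332188e+01, -2.07684393e-04,
        9.11073148e-03,  1.23580352e-05]), 'eef_pos': array([ 0.2504356 , -0.51703269,  0.2553807 ]), 'eef_rot': array([-8.71998029e-04,  9.74701472e-01,  2.23509015e-01,  3.58308058e-06]), 'wrist_force': array([-0.20354145, -0.89592522,  0.65279168]), 'torque': array([ 0.01200231, -0.01881381,  0.0211278 ]), 'grasp_force': 0.0, 'opening': 1.0024639027836093}
top 48.678620456993784 258.2357485801568 187.8088244206318 [[0.001, -0.999, 0.05, 0.524], [-1.0, -0.001, -0.011, -0.077], [0.011, -0.05, -0.999, 1.259], [0.0, 0.0, 0.0, 1.0]]
side 45.992314812708706 256.7122863229289 194.6242358737169 [[-0.999, -0.039, 0.007, 0.57], [-0.034, 0.786, -0.617, 0.799], [0.019, -0.617, -0.787, 1.17], [0.0, 0.0, 0.0, 1.0]]
```

View pics/top.png

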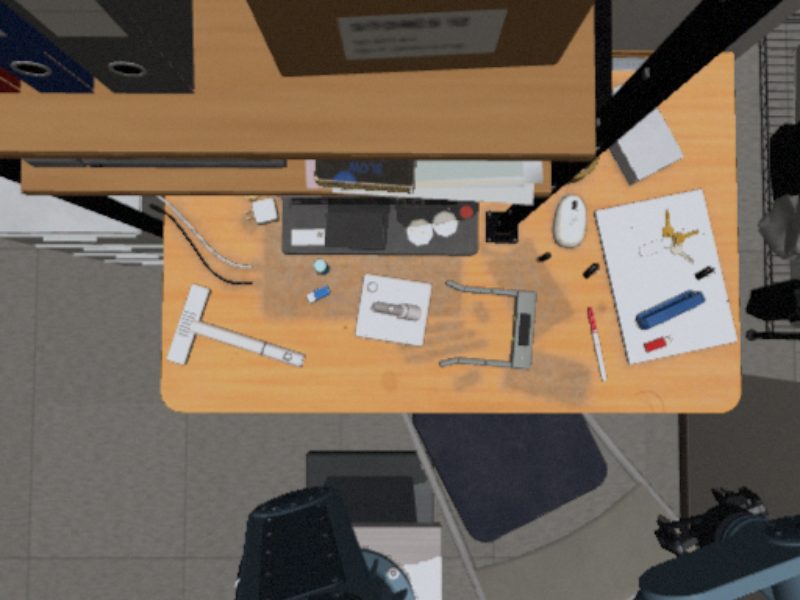

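View pics/side.png

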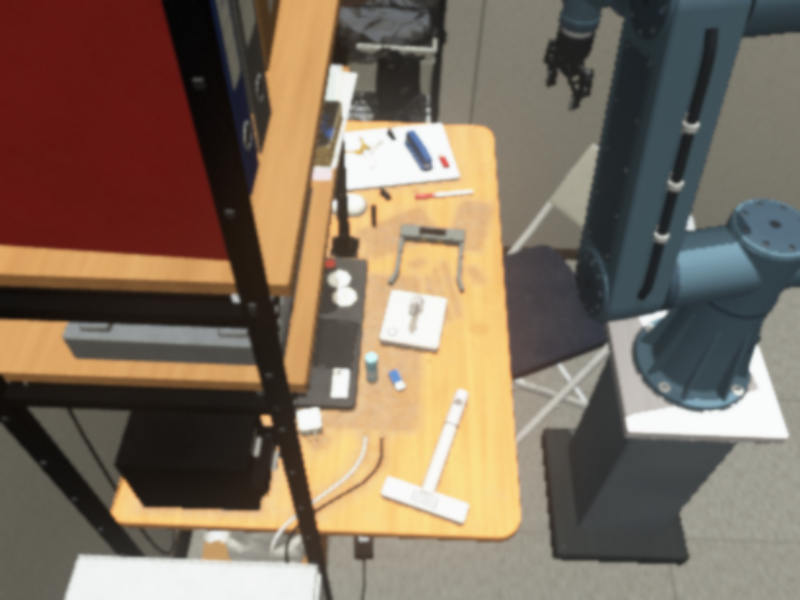

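The top view (800x600) shows the dock at (515,328) with its mouth to the left, the base at (393,310) with its stub leaning left, and the arm from its mouth at (302,358) to its head at (190,325). The glue stick (321,267), eraser (318,294) and the rest stand clear behind. The side view agrees.

```bash
python3 - <<'E'
from h import *
d=dict(np.load("top.npz"));c=d;W=cloud(c);im=c["img"].astype(int)
s=512/800
def roi(x0,y0,x1,y1):
    m=np.zeros((384,512),bool);m[int(y0*s):int(y1*s),int(x0*s):int(x1*s)]=1;return m
mx=im.max(-1);mn=im.min(-1);sat=mx-mn
def rep(n,m,h):
    cs,_=cv2.findContours(m.astype(np.uint8),0,2);k=max(cs,key=cv2.contourArea)
    pts=np.array([ray(c,u,v,h)[:2] for u,v in k[:,0]],np.float32)
    r=cv2.minAreaRect(pts);print(n,np.round(r[0],4),np.round(r[1],4),round(r[2],1),"medz",np.nanmedian(W[m][:,2]).round(4));print(cv2.boxPoints(r).round(3).tolist());return pts
rep("base",roi(345,265,440,355)&(sat<45)&(mn>100),.024)
rep("dock",roi(436,275,550,378)&(sat<40)&(mx<215),.016)
rep("arm",roi(160,280,312,372)&(sat<60)&(mn>120),.018)
for n,b in dict(glue=(310,255,332,277),eras=(304,282,333,304)).items():
    m=roi(*b)&(im[:,:,2]>im[:,:,0]+10); rep(n,m,.07 if n=="glue" else .012)
m=roi(345,265,440,355)
q=W[m&(W[...,2]>.06)&(W[...,2]<.12)];print("stub high pts",len(q),q.mean(0) if len(q) else 0)
for y in (-.25,-.1,0,.1,.2,.3,.4): 
    print(y,ray(c,0,0,0)[:2])if 0 else None
print("desk z",np.nanmedian(W[roi(330,350,350,370)][:,2]),"edge front x",ray(c,400*s,412*s,0)[:2],"keyboard",ray(c,380*s,254*s,.02),"left edge",ray(c,165*s,350*s,0), "shelf z",W[int(180*s),int(100*s)],W[int(145*s),int(300*s)],"pole",W[int(225*s),int(500*s)],W[int(225*s),int(470*s)])
cv2.imwrite("pics/topz.png",cv2.resize(d["img"][150:270,90:350,::-1],None,fx=3,fy=3,interpolation=2))
E
```

```text
base [ 0.5563 -0.0697] [0.1306 0.1202] 81.0 medz 0.0257
[[0.4869999885559082, -0.125], [0.6050000190734863, -0.14399999380111694], [0.6259999871253967, -0.014999999664723873], [0.5070000290870667, 0.004000000189989805]]
dock [ 0.5252 -0.2482] [0.172  0.1618] 85.5 medz 0.0211
[[0.43799999356269836, -0.328000009059906], [0.5989999771118164, -0.3400000035762787], [0.6129999756813049, -0.16899999976158142], [0.45100000500679016, -0.15600000321865082]]
arm [0.498  0.2137] [0.2441 0.1494] 72.5 medz 0.0226
[[0.38999998569488525, 0.11999999731779099], [0.5329999923706055, 0.07500000298023224], [0.6060000061988831, 0.30799999833106995], [0.46299999952316284, 0.3529999852180481]]
glue [0.6324 0.0594] [0.0259 0.0198] 45.4 medz 0.071
[[0.6159999966621399, 0.05700000002980232], [0.6299999952316284, 0.0430000014603138], [0.6489999890327454, 0.06199999898672104], [0.6340000033378601, 0.07599999755620956]]
eras [0.5874 0.0667] [0.0171 0.0328] 26.8 medz 0.0129
[[0.5720000267028809, 0.07699999958276749], [0.5870000123977661, 0.04800000041723251], [0.6019999980926514, 0.0560000017285347], [0.5879999995231628, 0.08500000089406967]]
stub high pts 102 [ 0.55902885 -0.05673749  0.07602145]
desk z 0.0012220479176207055 edge front x [ 0.36312789 -0.08372732] keyboard [ 0.65978657 -0.04578382  0.02      ] left edge [0.47938352 0.35952726 0.        ] shelf z [0.6986758  0.2773008  0.47132905] [0.69325014 0.01296358 0.65019453] pole [ 0.70945122 -0.26583227  0.05650735] [ 0.71512453 -0.21278201  0.01881147]
```

View pics/topz.png

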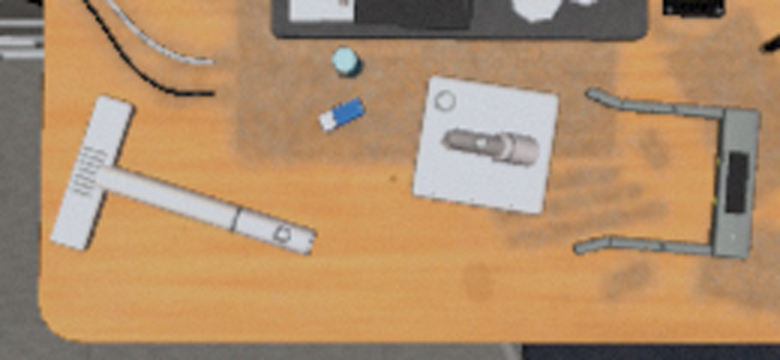

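Emit:
servo_tool --series "-1 0.475 -0.276 0.02 0 0 -55;-1 0.475 -0.276 0.02 0 0 -55;-1 0.475 -0.276 0.02 0 0 -55;-1 0.475 -0.276 0.02 0 0 -55;-1 0.475 -0.276 0.02 0 0 -55;-1 0.475 -0.276 0.02 0 0 -55;-1 0.475 -0.276 0.02 0 0 -55;-1 0.475 -0.276 0.02 0 0 -55;-1 0.475 -0.276 0.02 0 0 -55;-1 0.475 -0.276 0.02 0 0 -55;-1 0.475 -0.276 0.02 0 0 -55;-1 0.475 -0.276 0.02 0 0 -55"

```text
time_s: 1.1
eef_pos: [0.5306, -0.1013, 0.2378]
eef_rot: [-0.0, 0.761, 0.648, -0.0]
wrist_force: [0.6, -0.4, 0.3]
opening: 0.998
grasp_force: 0.0
```

```bash
cat >> h.py <<'E'
def go(pos,xdir_deg=None,pitch=0,M=None):
    """print tool-frame shift/turn to a pose: tool x heading (world yaw), then tube pitched head-up"""
    o=ctrl.get_obs();R0=Rq(o["eef_rot"])
    if M is None:
        a=np.radians(xdir_deg);p=np.radians(pitch)
        X=np.array([np.cos(a)*np.cos(p),np.sin(a)*np.cos(p),np.sin(p)]);Y=np.array([np.sin(a),-np.cos(a),0]);M=np.column_stack([X,Y,np.cross(X,Y)])
    d=R0.inv().apply(np.array(pos)-o["eef_pos"]);r=(R0.inv()*R.from_matrix(M)).as_rotvec(degrees=True)
    print("t",round(o["time_s"],2),"shift",d.round(4),"turn",r.round(2),"from",o["eef_pos"].round(4),"F",o["wrist_force"].round(1),"op",round(o["opening"],3),"gf",round(o["grasp_force"],1))
E
python3 - <<'E'
from h import *
c=cam("wrist");np.savez("w1.npz",**c);save(c,"w1.png");print(ctrl.get_obs()["eef_pos"],c["E"].round(3).tolist())
go((.5576,-.062,.25),81)
E
```

```text
[ 0.53345893 -0.09512728  0.2376387 ] [[0.987, -0.15, -0.052, 0.545], [-0.159, -0.936, -0.313, -0.02], [-0.001, 0.317, -0.948, 0.355], [0.0, 0.0, 0.0, 1.0]]
t 1.15 shift [ 0.0365  0.0187 -0.0122] turn [ 0.08 -0.25  0.07] from [ 0.5335 -0.0951  0.2376] F [-2.4  4.8  0.9] op 0.998 gf 0.0
```

View pics/w1.png

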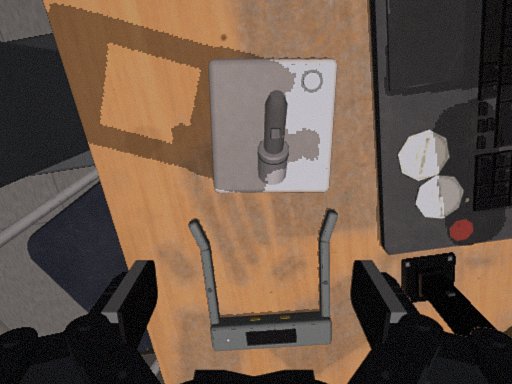

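The wrist view shows the base at (210–335, 60–190), with the stub tip at (275,95) and the collar at (272,165). The dock mouth is at (192,225) and (333,213), and its block is at about (270,330).

```bash
python3 - <<'E'
from h import *
c=cam("wrist");W=cloud(c);Z=W[...,2]
print("desk z",np.nanmedian(Z[220:300,230:310]))
def rect(P,n):
    r=cv2.minAreaRect(P[:,:2].astype(np.float32));print(n,len(P),"z",np.median(P[:,2]).round(4),np.round(r[0],4),np.round(r[1],4),round(r[2],1),cv2.boxPoints(r).round(3).tolist())
z0=np.nanmedian(Z[220:300,230:310])
m=np.zeros_like(Z,bool);m[40:205,190:350]=1
b=m&(abs(Z-z0-.024)<.005);b=cv2.morphologyEx(b.astype(np.uint8),cv2.MORPH_OPEN,np.ones((5,5)))>0
rect(W[b],"base top")
s=W[m&(Z-z0>.045)];
for lo,hi in((.045,.055),(.055,.065),(.065,.075),(.075,.095)):
    k=s[(s[:,2]-z0>=lo)&(s[:,2]-z0<hi)];print("stub",lo,len(k),k.mean(0).round(4))
m[:]=0;m[208:350,180:345]=1
rb=W[m&(Z-z0>.017)&(Z-z0<.03)];rect(rb,"block")
rl=m&(Z-z0>.009)&(Z-z0<.018)
n,l=cv2.connectedComponents(rl.astype(np.uint8))
for i in range(1,n):
    P=W[l==i]
    if len(P)>60: rect(P,"rail")
# inner edges per row
for v in range(210,315,12):
    u=np.where(rl[v])[0]
    L=u[u<262];Rr=u[u>262]
    if len(L) and len(Rr): print(v,ray(c,L.max()+.5,v,z0+.014)[:2].round(4),ray(c,Rr.min()-.5,v,z0+.014)[:2].round(4))
go((.5576,-.062,.25),81)
E
```

```text
desk z -0.0007526105733908217
base top 13581 z 0.0233 [ 0.5544 -0.0679] [0.1286 0.1193] 81.1 [[0.4860000014305115, -0.12200000137090683], [0.6029999852180481, -0.14100000262260437], [0.6230000257492065, -0.014000000432133675], [0.5049999952316284, 0.004999999888241291]]
stub 0.045 527 [ 0.5509 -0.0887  0.0498]
stub 0.055 279 [ 0.5527 -0.0763  0.0582]
stub 0.065 288 [ 0.5551 -0.0606  0.0706]
stub 0.075 618 [ 0.5581 -0.0428  0.0811]
block 2635 z 0.0211 [ 0.5183 -0.3103] [0.035  0.1462] 85.0 [[0.4440000057220459, -0.32100000977516174], [0.5899999737739563, -0.33399999141693115], [0.5929999947547913, -0.29899999499320984], [0.44699999690055847, -0.28600001335144043]]
rail 2601 z 0.0128 [ 0.525  -0.2287] [0.1366 0.1632] 85.3 [[0.43799999356269836, -0.28999999165534973], [0.6010000109672546, -0.30300000309944153], [0.6119999885559082, -0.16699999570846558], [0.4490000009536743, -0.15399999916553497]]
234 [ 0.4615 -0.1616] [ 0.5941 -0.1824]
246 [ 0.4651 -0.1769] [ 0.5905 -0.1966]
258 [ 0.4665 -0.1924] [ 0.588  -0.2114]
270 [ 0.4657 -0.2078] [ 0.5865 -0.2268]
282 [ 0.4638 -0.2235] [ 0.5849 -0.2425]
294 [ 0.463  -0.2397] [ 0.5845 -0.2588]
306 [ 0.4621 -0.2564] [ 0.5829 -0.2753]
t 1.2 shift [ 0.0396  0.0199 -0.0124] turn [-0.01 -0.12  0.2 ] from [ 0.5319 -0.0981  0.2375] F [ 0.1 -0.7 -0.7] op 1.002 gf 0.0
```

Emit:
servo_tool --series "-1 0.041 0.0175 0 0 0 0;-1 0.041 0.0175 0.03 0 0 0;-1 0.041 0.0175 0.07 0 0 0;-1 0.041 0.0175 0.11 0 0 0;-1 0.041 0.0175 0.14 0 0 0;-1 0.041 0.0175 0.16 0 0 0;-1 0.041 0.0175 0.17 0 0 0;-1 0.041 0.0175 0.17 0 0 0;-0.3 0.041 0.0175 0.17 0 0 0;0 0.041 0.0175 0.17 0 0 0;0.2 0.041 0.0175 0.17 0 0 0;0.3 0.041 0.0175 0.17 0 0 0"

```text
time_s: 2.2
eef_pos: [0.555, -0.0661, 0.0698]
eef_rot: [0.001, 0.761, 0.648, 0.001]
wrist_force: [-1.1, 0.1, 0.9]
opening: 0.45
grasp_force: 0.0
```

Emit:
servo_tool --series "0.4 0 0 0 0 0 0;0.5 0 0 0 0 0 0;0.6 0 0 0 0 0 0;0.7 0 0 0 0 0 0;0.8 0 0 0 0 0 0;1 0 0 0 0 0 0;1 0 0 0 0 0 0"

```text
time_s: 2.78
eef_pos: [0.5543, -0.0658, 0.0689]
eef_rot: [0.0, 0.761, 0.648, 0.0]
wrist_force: [-1.6, 0.4, 6.5]
opening: 0.186
grasp_force: 58.7
```

Emit:
servo_tool --series "1 -0.002 -0.001 0 0 0 -0.3;1 -0.005 -0.0025 0 0 0 -0.8;1 -0.008 -0.004 0 0 0 -1.3;1 -0.011 -0.0055 0 0 0 -1.8;1 -0.014 -0.007 0 0 0 -2.3;1 -0.017 -0.0085 0 0 0 -2.8;1 -0.02 -0.01 0 0 0 -3.3;1 -0.023 -0.012 0 0 0 -3.7;1 -0.025 -0.013 0 0 0 -4.1;1 -0.027 -0.0138 0 0 0 -4.1;1 -0.027 -0.0138 0 0 0 -4.1;1 -0.027 -0.0138 0 0 0 -4.1"

```text
time_s: 3.78
eef_pos: [0.537, -0.0898, 0.0689]
eef_rot: [0.001, 0.738, 0.675, 0.001]
wrist_force: [2.9, 4.2, 6.3]
opening: 0.188
grasp_force: 58.9
```

```bash
cat > mb.py <<'E'
from h import *
import sys
c=cam("wrist");save(c,sys.argv[1]);W=cloud(c);Z=W[...,2]
u=np.array([.0837,.9965]);n=np.array([-.9965,.0837]);O=np.array([.5253,-.2271])
P=W[...,:2]-O;X=P@u;Y=P@n
D=np.stack([X,Y,Z],-1)
def rect(m,nm,k=5):
    m=cv2.morphologyEx(m.astype(np.uint8),cv2.MORPH_OPEN,np.ones((k,k)))>0
    if m.sum()<50: return print(nm,"few")
    r=cv2.minAreaRect((D[m][:,:2]*1000).astype(np.float32));print(nm,m.sum(),"z",np.median(Z[m]).round(4),np.round(r[0],1),np.round(r[1],1),round(r[2],2))
im=c["img"].astype(int)
white=(im.max(-1)-im.min(-1)<40)
rect((abs(Z-.0235)<.005)&(abs(Y)<.085)&(X>-.062)&(X<.25)&white,"base (dock frame mm)")
rect((abs(Z-.0215)<.004)&(abs(Y)<.085)&(X<-.06)&(X>-.11),"block",3)
for s in(1,-1):
    m=(abs(Z-.0135)<.004)&(Y*s>.05)&(Y*s<.08)&(X>-.05)&(X<.03)
    if m.sum()>20: print("rail",s,m.sum(),(np.percentile(Y[m],[5,95])*1000).round(1))
go((.5,-.2,.07),85.2)
E
python3 mb.py w2.png
```

```text
base (dock frame mm) 33332 z 0.0233 [136.4  -1. ] [127.9 118.9] 0.18
block few
t 3.83 shift [-0.113  -0.0271 -0.0012] turn [ 0.14 -0.03 -0.27] from [ 0.537  -0.0898  0.0689] F [3.3 3.9 5.2] op 0.188 gf 58.9
```

Emit:
servo_tool --series "1 -0.006 -0.001 0 0 0 -0.2;1 -0.014 -0.001 0 0 0 -0.2;1 -0.023 -0.001 0 0 0 -0.2;1 -0.032 -0.001 0 0 0 -0.2;1 -0.041 -0.001 0 0 0 -0.2;1 -0.05 -0.001 0 0 0 -0.2;1 -0.059 -0.001 0 0 0 -0.2;1 -0.068 -0.001 0 0 0 -0.2;1 -0.077 -0.001 0 0 0 -0.2;1 -0.086 -0.001 0 0 0 -0.2;1 -0.094 -0.001 0 0 0 -0.2;1 -0.1 -0.001 0 0 0 -0.2"

```text
time_s: 4.83
eef_pos: [0.5266, -0.1886, 0.0689]
eef_rot: [-0.001, 0.737, 0.676, 0.001]
wrist_force: [0.6, 10.3, 11.4]
opening: 0.184
grasp_force: 59.4
```

Emit:
servo_tool --series "1 -0.006 0 0 0 0 0;1 -0.012 0 0 0 0 0;1 -0.018 0 0 0 0 0;1 -0.023 0 0 0 0 0;1 -0.027 0 0 0 0 0;1 -0.03 0 0 0 0 0;1 -0.032 0 0 0 0 0;1 -0.033 0 0 0 0 0;1 -0.033 0 0 0 0 0;1 -0.033 0 0 0 0 0"

```text
time_s: 5.67
eef_pos: [0.5238, -0.2211, 0.0689]
eef_rot: [-0.001, 0.736, 0.677, 0.001]
wrist_force: [-0.1, 9.1, 10.9]
opening: 0.189
grasp_force: 59.4
```

```bash
python3 mb.py w3.png
```

```text
base (dock frame mm) 33277 z 0.0233 [4.7 1.2] [127.8 119. ] 0.35
block 1380 z 0.0212 [-79.    1.2] [115.9  25.3] 89.97
rail 1 1662 [63.3 71.5]
rail -1 2086 [-71.6 -62.2]
t 5.72 shift [ 0.019  -0.0255 -0.0011] turn [ 0.02 -0.13 -0.05] from [ 0.5238 -0.2211  0.0689] F [-0.2  8.9 10.8] op 0.187 gf 59.4
```

View pics/w3.png

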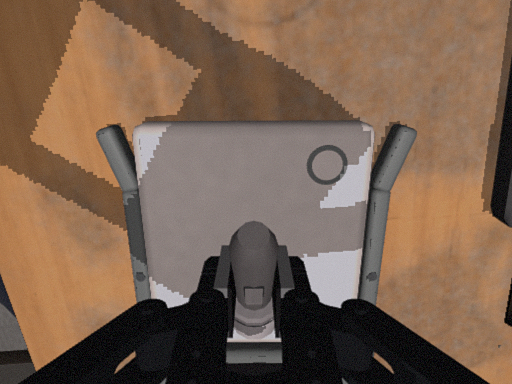

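The base sits between the rails, about 5 mm short of home.

Emit:
servo_tool --series "1 -0.001 0 0 0 0 0;1 -0.002 0 0 0 0 0;1 -0.003 0 0 0 0 0;1 -0.004 0 0 0 0 0;1 -0.005 0 0 0 0 0;1 -0.005 0 0 0 0 0;1 -0.005 0 0 0 0 0"

```text
time_s: 6.3
eef_pos: [0.5234, -0.2258, 0.0689]
eef_rot: [-0.001, 0.736, 0.677, 0.001]
wrist_force: [1.4, 9.2, 10.9]
opening: 0.191
grasp_force: 59.4
```

```bash
python3 mb.py w4.png
```

```text
base (dock frame mm) 33156 z 0.0233 [1.1 1.1] [125.5 119.2] 0.47
block 1868 z 0.0214 [-78.4   1.3] [ 36.6 116.2] 0.1
rail 1 1803 [63.3 71.4]
rail -1 2254 [-71.6 -62.3]
t 6.35 shift [ 0.0237 -0.0255 -0.001 ] turn [ 0.02 -0.15 -0.04] from [ 0.5234 -0.2258  0.0689] F [ 0.5 10.6 10.8] op 0.191 gf 59.4
```

Emit:
servo_tool --series "1 -0.0007 0 0 0 0 0;1 -0.0014 0 0 0 0 0;1 -0.002 0 0 0 0 0;1 -0.0025 0 0 0 0 0;1 -0.0025 0 0 0 0 0"

```text
time_s: 6.77
eef_pos: [0.5232, -0.2274, 0.0689]
eef_rot: [-0.001, 0.736, 0.677, 0.002]
wrist_force: [2.0, 13.3, 12.9]
opening: 0.187
grasp_force: 59.5
```

Emit:
servo_tool --series "1 -0.0007 0 0 0 0 0;1 -0.0014 0 0 0 0 0;1 -0.002 0 0 0 0 0;1 -0.002 0 0 0 0 0;1 -0.002 0 0 0 0 0"

```text
time_s: 7.18
eef_pos: [0.5233, -0.2276, 0.0689]
eef_rot: [-0.002, 0.736, 0.677, 0.003]
wrist_force: [2.8, 19.7, 15.0]
opening: 0.188
grasp_force: 59.7
```

```bash
python3 mb.py w5.png
```

```text
base (dock frame mm) 33056 z 0.0233 [0.2 1.2] [123.9 118.9] 0.05
block 1958 z 0.0215 [-78.8   1.3] [ 37.6 115.6] 0.31
rail 1 1878 [63.2 71.5]
rail -1 2318 [-71.6 -62.2]
t 7.23 shift [ 0.0255 -0.0256 -0.0009] turn [ 0.   -0.39 -0.04] from [ 0.5233 -0.2276  0.0689] F [ 3.5 20.2 15.3] op 0.189 gf 59.7
```

Emit:
servo_tool --series "1 0.002 0 0 0 0 0;1 0.002 0 0 0 0 0;0.5 0.002 0 0 0 0 0;0 0.002 0 0 0 0 0;-0.5 0.002 0 0 0 0 0;-1 0.002 0 0 0 0 0;-1 0.002 0 0 0 0 0;-1 0.002 0 0 0 0 0;-1 0.002 0 -0.03 0 0 0;-1 0.002 0 -0.07 0 0 0;-1 0.002 0 -0.11 0 0 0;-1 0.002 0 -0.15 0 0 0"

```text
time_s: 8.23
eef_pos: [0.5221, -0.2299, 0.2193]
eef_rot: [-0.001, 0.737, 0.676, -0.0]
wrist_force: [1.8, -0.1, -0.3]
opening: 1.003
grasp_force: 0.0
```

```bash
python3 mb.py w6.png
```

```text
base (dock frame mm) 13668 z 0.0233 [0.1 1.3] [123.8 118.9] 0.05
block 4740 z 0.0213 [-81.2  -0.1] [145.4  42.3] 89.99
rail 1 829 [62.8 72.1]
rail -1 886 [-71.8 -62.2]
t 8.28 shift [ 0.0311 -0.0304  0.1586] turn [ 0.63  0.38 -0.07] from [ 0.526  -0.2324  0.2291] F [ 3.7 -1.5  6.9] op 1.004 gf 0.0
```

Emit:
servo_tool --series "-1 0.39 -0.05 -0.02 0 0 12.6;-1 0.39 -0.05 -0.02 0 0 12.6;-1 0.39 -0.05 -0.02 0 0 12.6;-1 0.39 -0.05 -0.02 0 0 12.6;-1 0.39 -0.05 -0.02 0 0 12.6;-1 0.39 -0.05 -0.02 0 0 12.6;-1 0.39 -0.05 -0.02 0 0 12.6;-1 0.39 -0.05 -0.02 0 0 12.6;-1 0.39 -0.05 -0.02 0 0 12.6;-1 0.39 -0.05 -0.02 0 0 12.6;-1 0.39 -0.05 -0.02 0 0 12.6;-1 0.39 -0.05 -0.02 0 0 12.6"

```text
time_s: 9.28
eef_pos: [0.5057, 0.1636, 0.2379]
eef_rot: [0.0, 0.806, 0.593, -0.0]
wrist_force: [0.3, -0.6, -0.6]
opening: 1.001
grasp_force: 0.0
```

Emit:
servo_tool --series "-1 0 0 0 0 0 0;-1 0 0 0 0 0 0"

```text
time_s: 9.45
eef_pos: [0.5061, 0.1616, 0.2378]
eef_rot: [0.0, 0.807, 0.591, -0.0]
wrist_force: [-0.2, 0.5, -0.2]
opening: 0.997
grasp_force: 0.0
```

```bash
python3 - <<'E'
from h import *
c=cam("wrist");np.savez("wa.npz",**c);save(c,"wa.png");W=cloud(c);Z=W[...,2]
go((.503,.2,.2),72.6)
for h0,h1 in((.004,.035),):
    m=((Z>h0)&(Z<h1)&(W[...,0]<.62)&(W[...,1]>.05)&(W[...,1]<.37)).astype(np.uint8)
    m=cv2.morphologyEx(m,cv2.MORPH_OPEN,np.ones((3,3)))
    n,l,s,_=cv2.connectedComponentsWithStats(m)
    for i in range(1,n):
        if s[i,4]>300:
            P=W[l==i];r=cv2.minAreaRect(P[:,:2].astype(np.float32));print(s[i],np.round(r[0],4),np.round(r[1],4),r[2],cv2.boxPoints(r).round(3).tolist())
E
```

```text
t 9.5 shift [ 0.0358 -0.0147  0.0379] turn [-0.01  0.02 -0.19] from [0.5062 0.1615 0.2379] F [ 1.1 -0.3  0.2] op 0.998 gf 0.0
[ 139    0  170  234 9063] [0.4929 0.2064] [0.2213 0.1495] 72.48072052001953 [[0.3880000114440918, 0.12300000339746475], [0.531000018119812, 0.07800000160932541], [0.5979999899864197, 0.289000004529953], [0.45500001311302185, 0.33399999141693115]]
[326  20  15  80 461] [0.6081 0.2341] [0.0706 0.0113] 79.7181625366211 [[0.5960000157356262, 0.20000000298023224], [0.6069999933242798, 0.1979999989271164], [0.6200000047683716, 0.2680000066757202], [0.609000027179718, 0.27000001072883606]]
[327 198  36  37 645] [0.584  0.0742] [0.0181 0.0447] 26.514541625976562 [[0.5659999847412109, 0.09000000357627869], [0.5860000252723694, 0.05000000074505806], [0.6019999980926514, 0.057999998331069946], [0.5820000171661377, 0.09799999743700027]]
```

View pics/wa.png

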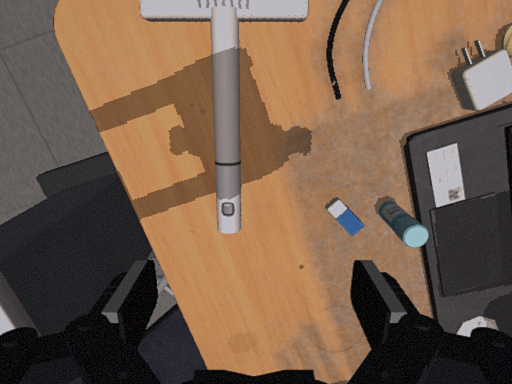

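The tube runs from its mouth at (229,232) to the head at (225,10), with the hole facing up at (228,208).

```bash
python3 - <<'E'
from h import *
c=dict(np.load("wa.npz"));W=cloud(c);Z=W[...,2]
m=np.zeros_like(Z,bool);m[30:245,200:255]=1
m&=(Z>.018)&(Z<.04);P=W[m]
print(np.percentile(P[:,2],[50,95]))
vx,vy,x0,y0=cv2.fitLine(P[:,:2].astype(np.float32),cv2.DIST_L2,0,.001,.001).ravel()
u=np.array([vx,vy])*np.sign(vy);n=np.array([-u[1],u[0]]);s=(P[:,:2]-[x0,y0])@u;t=(P[:,:2]-[x0,y0])@n
print("ang",np.degrees(np.arctan2(u[1],u[0])),"width",np.percentile(t,[1,99]),"mid",(np.percentile(t,1)+np.percentile(t,99))/2)
M=np.array([x0,y0])+u*s.min();print("mouth",M,"grip",M+.14*u)
g=M+.14*u
go((g[0],g[1],.019),np.degrees(np.arctan2(u[1],u[0])))
print("hole",ray(c,228,208,.026))
E
```

```text
[0.02402508 0.02615375]
ang 72.30395 width [-0.01121241  0.01195594] mid 0.0003717661079347947
mouth [0.45924497 0.10107099] grip [0.5018004  0.23444653]
t 9.5 shift [ 0.0683 -0.0262  0.2189] turn [-0.01  0.02  0.11] from [0.5062 0.1615 0.2379] F [ 1.1 -0.3  0.2] op 0.998 gf 0.0
hole [0.46844073 0.12878325 0.026     ]
```

Emit:
servo_tool --series "-1 0.03 -0.026 0.02 0 0 0;-1 0.068 -0.026 0.05 0 0 0;-1 0.068 -0.026 0.09 0 0 0;-1 0.068 -0.026 0.13 0 0 0;-1 0.068 -0.026 0.16 0 0 0;-1 0.068 -0.026 0.185 0 0 0;-1 0.068 -0.026 0.2 0 0 0;-1 0.068 -0.026 0.207 0 0 0;-1 0.068 -0.026 0.21 0 0 0;-1 0.068 -0.026 0.21 0 0 0;-1 0.068 -0.026 0.21 0 0 0"

```text
time_s: 10.42
eef_pos: [0.5027, 0.2353, 0.0293]
eef_rot: [0.0, 0.807, 0.591, 0.001]
wrist_force: [-0.4, -0.5, 0.4]
opening: 1.0
grasp_force: 0.0
```

Emit:
servo_tool --series "-0.5 0 0 0 0 0 0;-0.2 0 0 0 0 0 0;0 0 0 0 0 0 0;0.2 0 0 0 0 0 0;0.3 0 0 0 0 0 0;0.4 0 0 0 0 0 0;0.5 0 0 0 0 0 0;0.7 0 0 0 0 0 0;1 0 0 0 0 0 0;1 0 0 0 0 0 0;1 0 0 0 0 0 0"

```text
time_s: 11.33
eef_pos: [0.5018, 0.2356, 0.0286]
eef_rot: [0.0, 0.806, 0.592, 0.0]
wrist_force: [-1.7, -0.5, 5.7]
opening: 0.277
grasp_force: 58.8
```

Emit:
servo_tool --series "1 0 0 -0.015 0 0 0;1 0 0 -0.04 0 0 0;1 0 0 -0.07 0 0 0;1 0 0 -0.1 0 0 0;1 0 0 -0.13 0 0 0;1 0 0 -0.16 0 0 0;1 0 0 -0.19 0 0 0;1 0 0 -0.21 0 0 0;1 0 0 -0.22 0 0 0;1 0 0 -0.22 0 0 0;1 0 0 -0.22 0 0 0"

```text
time_s: 12.25
eef_pos: [0.5012, 0.2354, 0.2471]
eef_rot: [-0.0, 0.806, 0.591, -0.0]
wrist_force: [0.1, 0.2, -1.5]
opening: 0.282
grasp_force: 59.1
```

```bash
cat >> h.py <<'E'
def axes(a,p):
    a,p=np.radians([a,p]);X=np.array([np.cos(a)*np.cos(p),np.sin(a)*np.cos(p),np.sin(p)]);Y=np.array([np.sin(a),-np.cos(a),0])
    return X,Y,np.cross(X,Y)
S0=np.array([.5224,-.2413,.046]);HEAD=85.2
def tcp(d,S=S0,a=HEAD,p=38,L=.1415,zo=.0156):
    X,Y,Z=axes(a,p);return S+d*X+L*X-zo*Z
E
python3 - <<'E'
from h import *
print(tcp(.12),tcp(0));go(tcp(.12),HEAD,38)
E
```

```text
[ 0.53883939 -0.04552852  0.21928844] [ 0.53092671 -0.13975817  0.14540907]
t 12.25 shift [-0.2566  0.1203  0.0278] turn [  4.15  37.87 -12.22] from [0.5012 0.2354 0.2471] F [ 0.1  0.2 -1.5] op 0.282 gf 59.1
```

Emit:
servo_tool --series "1 -0.02 0.01 0 0.3 3 -1;1 -0.05 0.022 0 1 9 -3;1 -0.08 0.036 0 1.6 15 -5;1 -0.11 0.05 0 2.3 21 -7;1 -0.14 0.064 0 2.9 27 -9;1 -0.17 0.078 0.005 3.5 32 -10.5;1 -0.2 0.092 0.01 4.1 36 -11.5;1 -0.225 0.105 0.015 4.15 37.9 -12.2;1 -0.242 0.113 0.02 4.15 37.9 -12.2;1 -0.253 0.118 0.026 4.15 37.9 -12.2;1 -0.2565 0.12 0.028 4.15 37.9 -12.2;1 -0.2565 0.12 0.028 4.15 37.9 -12.2"

```text
time_s: 13.25
eef_pos: [0.5384, -0.045, 0.2183]
eef_rot: [-0.222, 0.696, 0.639, 0.24]
wrist_force: [-0.1, 0.8, -1.7]
opening: 0.276
grasp_force: 59.2
```

Emit:
servo_tool --series "1 0 0 0 0 0 0;1 0 0 0 0 0 0;1 0 0 0 0 0 0"

```text
time_s: 13.5
eef_pos: [0.539, -0.0437, 0.2206]
eef_rot: [-0.22, 0.695, 0.641, 0.24]
wrist_force: [0.1, -0.5, -2.2]
opening: 0.277
grasp_force: 59.2
```

```bash
python3 - <<'E'
from h import *
go(tcp(.12),HEAD,38)
c=cam("wrist");np.savez("wb.npz",**c)
s=cam("side");np.savez("sb.npz",**s);t=cam("top");np.savez("tb.npz",**t)
k=cv2.resize(s["img"][120:260,190:330,::-1],(400,400),interpolation=2)
t2=cv2.resize(t["img"][140:240,200:370,::-1],(400,235),interpolation=2)
o=np.zeros((400,800,3),np.uint8);o[:,:400]=k;o[:235,400:]=t2;cv2.imwrite("pics/sb.png",o);save(c,"wb.png")
E
```

```text
t 13.5 shift [-0.0022  0.     -0.0001] turn [ 0.01 -0.04  0.13] from [ 0.539  -0.0437  0.2206] F [ 0.1 -0.5 -2.2] op 0.277 gf 59.2
```

View pics/wb.png

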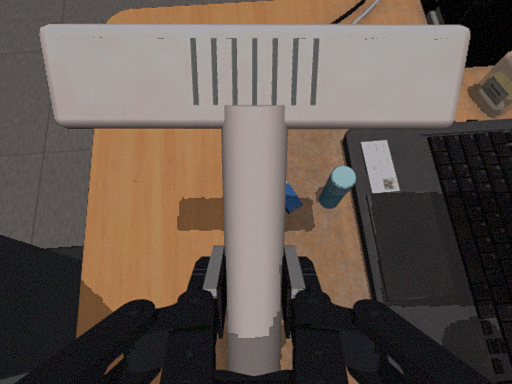

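View pics/sb.png

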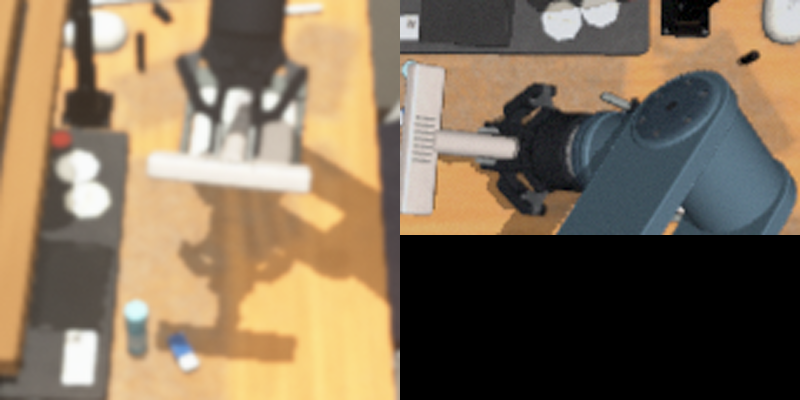

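The cameras see the head and the tube's back (wrist image, tube at columns 225–285) but not the mouth, so I measure the in-hand tilt from the wrist depth.

```bash
python3 - <<'E'
from h import *
for n in("wa","wb"):
    c=dict(np.load(n+".npz"));W=cloud(c)
    if n=="wb":
        E=c["E"]; T=E@np.linalg.inv(c["T_tool_cam"]); Pt=(W-T[:3,3])@T[:3,:3]
        z=Pt[...,2]
        res=[]
        for v in range(140,250,6):
            u=np.arange(215,300);p=Pt[v,u];ok=abs(p[:,2]-.006)<.014; p=p[ok&(abs(p[:,1])<.02)]
            if len(p)<20: continue
            A=np.c_[2*p[:,1],2*p[:,2],np.ones(len(p))];s=np.linalg.lstsq(A,(p[:,1:]**2).sum(1),rcond=None)[0]
            res.append([p[:,0].mean(),(p[:,1].min()+p[:,1].max())/2,p[:,2].min(),s[0],s[1],np.sqrt(s[2]+s[0]**2+s[1]**2)])
        r=np.array(res);print((r*1000).round(1))
        for k in(1,2,3,4):
            f=np.polyfit(r[:,0],r[:,k],1);print(k,"slope deg",np.degrees(f[0]).round(2),"at0 mm",(f[1]*1000).round(2))
        # head front edge
        m=(abs(Pt[...,1])<.07)&(Pt[...,2]<.03)&(Pt[...,2]>-.02)&(Pt[...,0]>.05)
        h=m&(abs(Pt[...,1])>.03);print("head x range",np.percentile(Pt[h][:,0],[1,99]),"y",np.percentile(Pt[m][:,1],[.5,99.5]),"z",np.median(Pt[h][:,2]))
        for s in(1,-1): k=h&(Pt[...,1]*s>0);print(s,"z",np.median(Pt[k][:,2]),"x",np.median(Pt[k][:,0]))
E
```

```text
[[61.5  0.8  2.3  1.1 16.2 12.7]
 [59.3  0.8  2.9  0.9 16.1 12.6]
 [57.1  1.   2.9  1.  15.9 12.5]
 [54.9  1.   2.5  1.  16.  12.7]
 [52.6  1.1  2.4  0.9 15.9 12.5]
 [50.3  0.8  2.9  0.9 16.  12.5]
 [48.   0.7  2.4  0.9 15.8 12.4]
 [45.7  0.8  2.3  0.9 15.9 12.6]
 [43.3  1.   2.5  1.  15.7 12.4]
 [40.9  1.1  2.8  0.8 15.9 12.7]
 [38.5  0.8  2.4  0.9 15.8 12.5]
 [36.1  0.8  2.7  0.8 16.1 12.7]
 [33.6  0.8  2.4  0.9 15.5 12.3]
 [31.   0.8  1.9  0.9 15.8 12.5]
 [28.5  1.1  2.5  0.9 16.  12.6]
 [26.   0.8  2.4  0.9 15.8 12.4]
 [23.4  0.8  2.5  0.8 15.9 12.6]
 [20.7  0.8  2.9  0.8 16.4 12.9]
 [16.5  1.3  2.5  1.1 19.2 15.4]]
1 slope deg -0.06 at0 mm 0.94
2 slope deg 0.19 at0 mm 2.4
3 slope deg 0.14 at0 mm 0.81
4 slope deg -1.28 at0 mm 17.01
head x range [0.06527038 0.10000257] y [-0.06922595  0.06923599] z 0.009620238869248695
1 z 0.009685186440296641 x 0.08367837807508463
-1 z 0.00955639943945278 x 0.08372515366838022
```

Emit:
servo_tool --series "1 -0.005 0 0 0 0 0;1 -0.013 0 0 0 0 0;1 -0.022 0 0 0 0 0;1 -0.031 0 0 0 0 0;1 -0.04 0 0 0 0 0;1 -0.048 0 0 0 0 0;1 -0.054 0 0 0 0 0;1 -0.059 0 0 0 0 0;1 -0.063 0 0 0 0 0;1 -0.066 0 0 0 0 0;1 -0.068 0 0 0 0 0;1 -0.068 0 0 0 0 0"

```text
time_s: 14.65
eef_pos: [0.5345, -0.0987, 0.178]
eef_rot: [-0.22, 0.696, 0.64, 0.24]
wrist_force: [0.1, 0.5, -2.0]
opening: 0.282
grasp_force: 59.2
```

```bash
python3 -c "
from h import *
go(tcp(.05,L=.1407,zo=.0158),HEAD,38)"
```

```text
t 14.65 shift [-0.0033 -0.0002  0.0001] turn [ 0.05 -0.05  0.01] from [ 0.5345 -0.0987  0.178 ] F [ 0.1  0.5 -2. ] op 0.282 gf 59.2
```

Emit:
servo_tool --series "1 -0.003 0 0 0 0 0;1 -0.006 0 0 0 0 0;1 -0.009 0 0 0 0 0;1 -0.012 0 0 0 0 0;1 -0.015 0 0 0 0 0;1 -0.017 0 0 0 0 0;1 -0.018 0 0 0 0 0;1 -0.018 0 0 0 0 0"

```text
time_s: 15.32
eef_pos: [0.5333, -0.1129, 0.1669]
eef_rot: [-0.22, 0.696, 0.64, 0.24]
wrist_force: [-0.3, 0.3, -2.2]
opening: 0.28
grasp_force: 59.2
```

```bash
python3 -c "
from h import *
go(tcp(.035,L=.1407,zo=.0158),HEAD,38);print(ctrl.get_obs()['torque'])"
```

```text
t 15.32 shift [-0.0003 -0.0001  0.0001] turn [ 0.05 -0.06 -0.  ] from [ 0.5333 -0.1129  0.1669] F [-0.3  0.3 -2.2] op 0.28 gf 59.2
[-0.41575934  0.07459387  0.01201154]
```

Free so far at d ≈ 35 mm; now past the button and slowly down to the shoulder.

Emit:
servo_tool --series "1 -0.002 0 0 0 0 0;1 -0.004 0 0 0 0 0;1 -0.006 0 0 0 0 0;1 -0.008 0 0 0 0 0;1 -0.01 0 0 0 0 0;1 -0.012 0 0 0 0 0;1 -0.014 0 0 0 0 0;1 -0.016 0 0 0 0 0;1 -0.018 0 0 0 0 0;1 -0.018 0 0 0 0 0"

```text
time_s: 16.15
eef_pos: [0.5322, -0.1273, 0.1557]
eef_rot: [-0.22, 0.696, 0.64, 0.24]
wrist_force: [0.4, 0.1, -1.5]
opening: 0.28
grasp_force: 59.3
```

```bash
python3 -c "
from h import *
go(tcp(.0,L=.1407,zo=.0158),HEAD,38);print(ctrl.get_obs()['torque'])"
```

```text
t 16.15 shift [-0.017  -0.0002  0.0002] turn [ 0.06 -0.02 -0.  ] from [ 0.5322 -0.1273  0.1557] F [ 0.4  0.1 -1.5] op 0.28 gf 59.3
[-0.55744562  0.05236187 -0.02252193]
```

Emit:
servo_tool --series "1 -0.002 0 0 0 0 0;1 -0.004 0 0 0 0 0;1 -0.006 0 0 0 0 0;1 -0.008 0 0 0 0 0;1 -0.01 0 0 0 0 0;1 -0.012 0 0 0 0 0;1 -0.0135 0 0 0 0 0;1 -0.015 0 0 0 0 0;1 -0.015 0 0 0 0 0"

```text
time_s: 16.9
eef_pos: [0.5311, -0.139, 0.1464]
eef_rot: [-0.22, 0.696, 0.64, 0.24]
wrist_force: [-0.1, 0.3, -1.8]
opening: 0.28
grasp_force: 59.2
```

```bash
python3 -c "
from h import *
go(tcp(.0,L=.1407,zo=.0158),HEAD,38);print(ctrl.get_obs()['torque'])"
```

```text
t 16.9 shift [-0.002  -0.0001  0.0001] turn [ 0.05 -0.03 -0.01] from [ 0.5311 -0.139   0.1464] F [-0.1  0.3 -1.8] op 0.28 gf 59.2
[-0.47238404  0.06035449 -0.02533121]
```

Emit:
servo_tool --series "1 -0.001 0 0 0 0 0;1 -0.002 0 0 0 0 0;1 -0.003 0 0 0 0 0;1 -0.004 0 0 0 0 0;1 -0.004 0 0 0 0 0"

```text
time_s: 17.32
eef_pos: [0.531, -0.1404, 0.145]
eef_rot: [-0.222, 0.695, 0.64, 0.241]
wrist_force: [-0.4, 4.6, 3.6]
opening: 0.281
grasp_force: 59.2
```

```bash
python3 -c "
from h import *
go(tcp(.0,L=.1407,zo=.0158),HEAD,38);print(ctrl.get_obs()['torque'])"
```

```text
t 17.32 shift [-0.     -0.0001 -0.0002] turn [ 0.01 -0.25  0.05] from [ 0.531  -0.1404  0.145 ] F [-0.4  4.6  3.6] op 0.281 gf 59.2
[ 0.73431221  0.01024715 -0.01545421]
```

Emit:
servo_tool --series "1 -0.001 0 0 0 0 0;1 -0.002 0 0 0 0 0;1 -0.0025 0 0 0 0 0;1 -0.0025 0 0 0 0 0"

```text
time_s: 17.65
eef_pos: [0.531, -0.1404, 0.1445]
eef_rot: [-0.223, 0.694, 0.64, 0.243]
wrist_force: [0.8, 11.6, 10.5]
opening: 0.282
grasp_force: 59.3
```

Emit:
servo_tool --series "1 0.002 0 0 0 0 0;1 0.004 0 0 0 0 0;1 0.004 0 0 0 0 0;0.5 0.004 0 0 0 0 0;0 0.004 0 0 0 0 0;-0.5 0.004 0 0 0 0 0;-1 0.004 0 0 0 0 0;-1 0.004 0 0 0 0 0;-1 0.004 0 0 0 0 0;-1 0.004 0 0 0 0 0"

```text
time_s: 18.48
eef_pos: [0.531, -0.1407, 0.1452]
eef_rot: [-0.22, 0.696, 0.64, 0.24]
wrist_force: [-0.2, 0.1, -0.3]
opening: 0.997
grasp_force: 0.0
```

Emit:
servo_tool --series "-1 0 0 -0.01 0 0 0;-1 0 0 -0.03 0 0 0;-1 0 0 -0.06 0 0 0;-1 0 0 -0.09 0 0 0;-1 0 0 -0.12 0 0 0;-1 0 0 -0.14 0 0 0;-1 -0.02 0 -0.15 0 -15 0;-1 -0.05 0 -0.15 0 -22 0;-1 -0.08 0 -0.15 0 -30 0;-1 -0.1 0 -0.15 0 -38 0;-1 -0.1 0 -0.15 0 -38 0;-1 -0.1 0 -0.15 0 -38 0"

```text
time_s: 19.48
eef_pos: [0.5166, -0.3106, 0.2022]
eef_rot: [0.002, 0.736, 0.677, -0.001]
wrist_force: [-0.2, 0.9, 0.6]
opening: 1.002
grasp_force: 0.0
```

```bash
python3 - <<'E'
from h import *
c=cam("wrist");np.savez("wc.npz",**c);save(c,"wc.png");print(ctrl.get_obs()["eef_pos"],ctrl.get_obs()["wrist_force"])
E
```

```text
[ 0.51683402 -0.30971819  0.20247754] [ 0.54754749  1.09152186 -0.68616771]
```

View pics/wc.png

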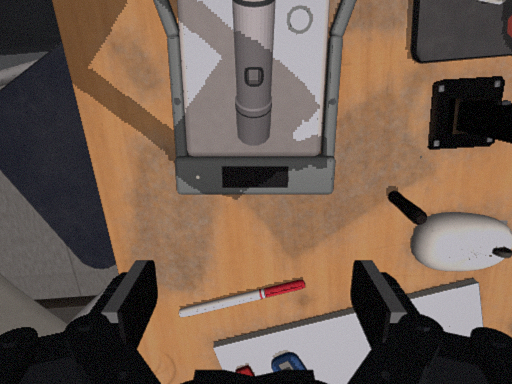

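The tube's mouth (254,98) meets the collar, the button shows in the hole at (254,76), and the base lies against the block at row 155. I'll check this with depth and one crop.

```bash
python3 mb.py wd.png; python3 - <<'E'
from h import *
c=cam("wrist");W=cloud(c);X,Y,Z=axes(HEAD,38)
L=W-S0;s=L@X*1000;t=L@Y*1000;h=-(L@Z)*1000
m=(abs(t)<14)&(h>5)&(h<25)&(s>-20)&(s<75)
for a in range(-8,60,3):
    k=m&(s>=a)&(s<a+3)
    if k.sum()>3: 
        kc=k&(abs(t)<3);print(a,k.sum(),"tmid",((np.percentile(t[k],2)+np.percentile(t[k],98))/2).round(1),"h center",np.median(h[kc]).round(1) if kc.any() else None, "hmax",h[k].max().round(1))
cv2.imwrite("pics/we.png",cv2.resize(c["img"][0:170,170:340,::-1],(600,600),interpolation=cv2.INTER_CUBIC))
E
```

```text
base (dock frame mm) 16257 z 0.0234 [-2.2  1.3] [120.  119.3] 0.14
block 6801 z 0.0214 [-81.5   0. ] [ 43.  145.5] 0.01
rail 1 1160 [62.8 72.1]
rail -1 1246 [-71.9 -62.1]
t 19.58 shift [ 0.1081 -0.026   0.1326] turn [ 0.07 -0.02  0.08] from [ 0.5169 -0.3099  0.2026] F [-0.1 -0.  -0.4] op 0.996 gf 0.0
-8 105 tmid 0.6 h center 14.1 hmax 14.6
-5 99 tmid 0.6 h center 13.5 hmax 14.5
-2 93 tmid 0.1 h center 12.9 hmax 14.0
1 108 tmid 0.2 h center 13.8 hmax 14.6
4 101 tmid 0.9 h center 13.6 hmax 15.1
7 112 tmid 0.9 h center 13.5 hmax 14.4
10 110 tmid 0.7 h center 13.2 hmax 14.6
13 107 tmid 0.6 h center 13.1 hmax 14.1
16 119 tmid 0.7 h center 12.9 hmax 13.9
19 108 tmid 0.9 h center 13.0 hmax 14.1
22 134 tmid 0.6 h center 13.2 hmax 14.6
25 134 tmid 0.6 h center 12.7 hmax 14.1
28 141 tmid 0.6 h center 10.5 hmax 13.4
31 93 tmid 0.5 h center 9.8 hmax 13.6
34 151 tmid 0.3 h center 12.2 hmax 14.0
37 131 tmid 0.7 h center 11.9 hmax 14.2
40 138 tmid 0.6 h center 11.5 hmax 12.9
43 151 tmid 0.6 h center 11.4 hmax 12.9
46 147 tmid 0.9 h center 11.2 hmax 12.9
49 158 tmid 0.6 h center 11.1 hmax 12.3
52 151 tmid 0.9 h center 10.9 hmax 12.4
55 162 tmid 0.7 h center 11.0 hmax 12.3
58 169 tmid 0.9 h center 10.6 hmax 12.3
```

View pics/we.png

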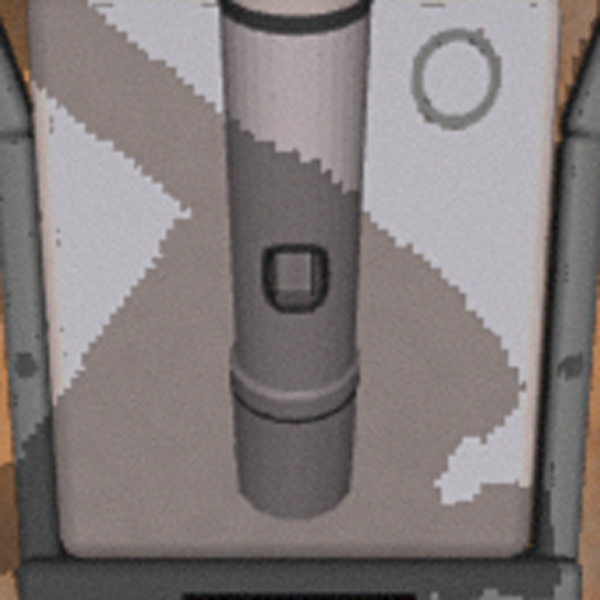

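```bash
python3 -c "
from bench import ctrl
print(ctrl.hand_in())"
```

```text
the job is handed in; nothing more can be done
None
```

The lamp base is home in the dock and the arm is pushed down to the shoulder with the button showing in the hole; the gripper is clear and the job is handed in at about 20 s (no verdict was returned).

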